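# Crimp the large earthing lug

## Robot

A 7-joint arm with a two-finger parallel gripper is mounted at the origin on the work surface. World frame = base frame: x ahead of the robot, y to its left, z up, the work surface at z = 0. Lengths are in m, angles in degrees, forces in N, time in s.
With the tool pointing down it reaches from about 0.425 to 0.875 m from the base axis. Payload 8.4 kg.
Tool frame: the origin (TCP) lies at the very end of the fingers, on their centre line; the grasp point (between the pads) lies 19 mm behind it; z points along the fingers, y is the direction in which the jaws open and shut (so a half turn about z gives the same grasp; the last joint's range is limited). The gripper opens to 87 mm and grips with 3 to 60 N. Pads are 19 mm wide; open, the fingers measure 117 mm over their backs; the gripper's body (75 mm by 190 mm) begins 51 mm behind the grasp point.
Start: joints at [-74.782, 19.091, 2.286, 83.961, -0.768, 76.965, -3.352], TCP at [0.232, 0.607, 0.223] pointing down, gripper open.
Joint ranges: [-147.57, 147.57], [-21.85, 119.76], [-74.77, 79.35], [14.55, 137.4], [-85.83, 265.84], [4.83, 119.75], [-152.11, 152.11]. Speed limits (degrees/s): [127.2, 127.2, 159.86, 159.86, 180, 180, 180].

## Interface

Orientations are given as [roll, pitch, yaw] about the fixed x, y, z axes, in that order (R = Rz(yaw) Ry(pitch) Rx(roll)).
In Python, from cell import robot gives the robot as it stands.
- The arm moves only by the tool servo_tool, never from a script. Its argument "plan" is a list of rows, each a list of 3 entries, a list of its own where there are three numbers: the gripper's target within -1 to 1 (fully open at 1, half-way at 0, shut at -1), then the shift along the tool's x, y, z in units of 0.02 m (1.0 is 0.02 m), then the turn about the tool's z in units of 5 degrees (1.0 is 5 degrees). A call has 1 to 8 rows; each row shifts and turns the commanded pose from where the row before left it, along the tool's axes as they then stand; what a row does not reach is not made up. A row lasts 1/12 s, in which the tool goes at most 41.7 mm and 7.16 degrees, less where a joint would pass 70% of its speed; a pose out of reach is approached as far as the arm can. A call with a number of a shift or a turn outside -1 to 1 is refused whole. A call with a gripper value outside its range is refused whole. The fingers move at their own pace and stop on an object; "squeeze" is the grip in N (left out, the last holds). Time passes only in rows, so rows that do not move let the fingers close. It gives the time, the measured TCP pose, the force and the opening at its end, in the units of the state.
- robot.get_state(): the state, without advancing time (a new reading comes with each control period).
- robot.get_image(name): name is "side" or "top" or "wrist"; returns a dict with "img" (480x640x3 uint8, red, green, blue), "fx", "fy", "cx", "cy" (pixels), "view" (4x4, takes a point from world to camera coordinates). Camera axes: x right, y down, z forward; pixel columns grow to the right and rows downward; lengths in m; the calibration is good to about 2 mm. The wrist camera is an equidistant fisheye: a pixel r from the principal point sees the ray r / f radians off the axis. A picture is of the moment at which its call begins. There is no depth.
- robot.hand_in(): hands the job in, once; it reports no verdict.
The state is a dict: "t": time; "q": joint angles; "dq": joint speeds; "joint_efforts": joint torques, N m; "position": TCP position; "ee_rot": TCP orientation; "contact_force": force on the tool from outside, world axes, zero at the start; "moment": the same for the moment, N m; "grip_width": opening from 0.0 (shut) to 1.0 (fully open).
Only numpy, scipy, OpenCV 4.12 (cv2) and the standard library are available. Lean on these libraries where they do the work, as an engineer would, in place of code of your own. Each camera call takes 0.05 s, during which the arm holds its last target. There are 200 camera calls.

## Task

Take the largest copper lug out of the wooden case, stand it barrel-down and fully home in the round nest between the open jaws of the bench crimping pliers, and let it go. Then close the pliers' two handles slowly until the resistance peaks and gives and they run shut by themselves on the lug, and ease off at once: squeezing further would crush it. Leave it standing clamped in the jaws, take the gripper away, and leave the other things where they are.

Things in the scene. Friction and masses are not known exactly. Their poses are not given: they have to be found in the camera images.
- lug_mid (a point): Centre of the large copper earthing lug, half-way up; the lug is 83 mm tall and stands upright in one of the case's three holes (which one varies). Lower 45 mm: round barrel of 20 mm diameter; upper 38 mm: flat palm 26 mm wide (along the lug's x), 8 mm thick (along its y), with a bolt hole, centred 22.5 mm above this point. z is up along the lug. About 0.12 kg.
- lug: The same lug; origin at the centre of the barrel's lower end, 41.5 mm below lug_mid.
- lug_foot (a point): Centre of the lower end of the large lug's barrel; fully home it rests on the nest's floor, 12 mm below the mouth.
- crimper: Crimping pliers lying flat on a fixed steel bench plate 64 mm wide, 18 mm thick. Origin on the table under the hinge pin; x points from the pin to the jaws and nest, the two handles point to -x, one either side of the centre line. Handles and jaws are geared: both handles close by the same angle whether both are squeezed or only one is pushed. Pin boss 26 mm across.
- pin (a point): Top of the hinge pin, 48 mm above the table (highest point of the pliers). Closing, in angle of each handle from its start: resistance grows to a peak at about 0.05 rad, falls off, is gone at about 0.13; from there the pliers snap over and run shut by themselves, stopping on the lug at about 0.16 and holding it. Let go before 0.13 they spring open again.
- nest (a point): Centre of the mouth of the round nest in the pliers' plate, 45 mm from the pin between the jaws, 18 mm above the table. The hole is 23 mm in diameter, 12 mm deep, with a 2 mm chamfer; axes as the crimper's.
- jaw_mid (a point): Centre between the jaws, above the nest, 33 mm above the table. Jaws 24 to 42 mm above the table, 34 mm apart at the start. The peak takes 5 to 11 N on each handle at the squeeze point (double on one handle alone), different each time. The snapped-over jaws hold the lug with 4 to 10 N each; any squeeze on the handles adds to that, times 1.5. Both jaws together must stay under 35 N.
- squeeze (a point): On the centre line 65 mm behind the pin, 33 mm above the table, between the handles: a place to squeeze. Handles: straight bars from the pin to 135 mm behind it, 12 mm thick, 22 to 44 mm above the table. They are bent differently each time: here the outer face of each stands at first 22 to 34 mm from the centre line, each on its own (find by touch or sight), and goes in about 11 mm.
- case: Open wooden case, fixed, 100 x 250 mm and 45 mm high (origin: centre of its underside; y along its length), with a row of three upright holes at y = -75, 0, 75 mm, 33 mm deep, whose floor is 12 mm above the table; its lid is folded back and slopes down to the table on its +x side. It holds the large lug, a small lug and a brass ferrule in any order.
- small_lug: Smaller copper lug, 62 mm tall, barrel 14 mm, palm 17 mm wide, standing in another hole of the case (origin: foot). To be left alone.
- ferrule: Round brass ferrule with a collar, 56 mm tall, 24 mm across, standing in another hole of the case (origin: foot). To be left alone.
- dial: Chrome dial indicator lying on the table, 56 mm diameter, 20 mm high, stem to its +x (origin: underside centre). To be left alone.
- strip: Black carbon strip offcut, 120 x 35 x 20 mm, lying on the table (origin: underside centre). To be left alone.
- horn: Aluminium end horn, bent bar about 150 mm long and 14 mm high, lying at the back of the table. To be left alone.
Mind the look-alikes: they are no part of the job. What is shaped like the lug but purple or turquoise is not meant.

How it is judged (in metres and radians):
On the way, in this order (a step that is already met when the one before it is completed fails the run):
1. the large lug stands fully home in the nest, let go, the jaws not yet pressing on it (horizontal distance between lug_foot and nest below 0.005 m and z of lug_foot in the frame of nest below -0.009 m and angle between lug's own z axis and vertical below 0.12 rad and contact force between the fingers and lug below 0.1 N and contact force between lug and crimper below 3.5 N), for 0.2 s.
2. the jaws press on the standing lug (contact force between lug and crimper above 5 N and horizontal distance between lug_foot and nest below 0.005 m), for 0.2 s.
At the end, for the whole second after the job is handed in: The large lug stands still and upright (within 7 degrees) in the nest, its foot within 5 mm of the nest's axis and at least 8 mm below the mouth, and the snapped-over jaws press on it with more than 5 N together by themselves (all of step 2 and z of lug_foot in the frame of nest below -0.008 m and angle between lug's own z axis and vertical below 0.12 rad and linear speed of lug below 0.01 m/s); the robot touches nothing.
It fails at once if the lug is crushed: pliers press on it with more than 35 N in all (contact force between lug and crimper above 35 N).
It fails at once if the small lug or the ferrule is disturbed (more than 20 mm) (distance of any of small_lug, ferrule from where it was at the start of the episode above 0.02 m).
It fails at once if the dial indicator, carbon strip or end horn is disturbed (more than 20 mm) (distance of any of dial, strip, horn from where it was at the start of the episode above 0.02 m).
It also fails if it takes over 72 s, if anything falls off the work surface, if the arm or the gripper's body presses on something with over 40 N, if the wrist force passes 120 N, or if a joint passes its speed limit or range.

## Working session

There is one attempt and no reset: what is moved stays moved. The work goes in short steps, Python scripts to look and compute and a tool call to move; the robot and the scene stay as the last step left them, time stands still between calls to the robot, and variables do not carry over. Pictures are saved under pics/ and viewed, about 8 in all and at most 12, crops included, and the job is handed in when it is done.

Besides the shell and the picture viewer there is one more tool, called after ">>>" as name([rows], argument=value, ...), one row to a line, values as JSON. servo_tool: Moves the arm, as the interface text tells. Shifts and turns lie within -1 to 1; 1 stands for 0.02 m of shift or 5 degrees of turn. Its arguments: {"type":"object","properties":{"plan":{"type":"array"},"squeeze":{"type":"number"}},"required":["plan"]}

```bash
ls; mkdir -p pics; cat > h.py <<'E'
import numpy as np, cv2
from cell import robot
def snap(n,f=None):
    d=robot.get_image(n)
    if f: cv2.imwrite('pics/'+f,cv2.cvtColor(d['img'],cv2.COLOR_RGB2BGR))
    return d
def ray(d,u,v,fish=False):
    V=np.array(d['view']);R=V[:3,:3];o=-R.T@V[:3,3]
    x=(u-d['cx'])/d['fx'];y=(v-d['cy'])/d['fy']
    if fish:
        r=np.hypot(x,y);c=np.array([x/r*np.sin(r),y/r*np.sin(r),np.cos(r)]) if r>1e-9 else np.array([0,0,1.])
    else: c=np.array([x,y,1.])
    return o,R.T@c
def onz(d,u,v,z,fish=False):
    o,k=ray(d,u,v,fish);return o+k*(z-o[2])/k[2]
def proj(d,p,fish=False):
    V=np.array(d['view']);c=V[:3,:3]@np.array(p)+V[:3,3]
    if fish:
        r=np.hypot(c[0],c[1]);th=np.arctan2(r,c[2]);return d['cx']+d['fx']*th*c[0]/r,d['cy']+d['fy']*th*c[1]/r
    return d['cx']+d['fx']*c[0]/c[2],d['cy']+d['fy']*c[1]/c[2]
E
python3 - <<'E'
from h import *
for n in('top','side'):
    d=snap(n,n+'0.png');V=np.array(d['view']);print(n,d['fx'],-V[:3,:3].T@V[:3,3],V[2,:3])
d=snap('wrist','wrist0.png');print(d['fx'],d['cx'],d['cy'],d['view'])
print(robot.get_state())
E
```

```text
pics
top 511.4869359796283 [0.50898058 0.11108305 1.01216669] [ 0.08402414 -0.0078794  -0.99643257]
side 563.9725224632172 [0.48611331 1.06381529 0.83359418] [ 0.11099711 -0.78040931 -0.61533808]
371.64829954431775 320.69113262419904 240.92840472282214 [[ 3.55747810e-01  9.34581835e-01 -5.37051583e-04 -6.49297959e-01]
 [ 8.90494681e-01 -3.38791546e-01  3.03709583e-01 -3.69717374e-02]
 [ 2.83659511e-01 -1.08522261e-01 -9.52764504e-01  3.92572849e-01]
 [ 0.00000000e+00  0.00000000e+00  0.00000000e+00  1.00000000e+00]]
{'t': 0.15, 'q': array([-74.78279009,  19.12307807,   2.28524005,  83.99804793,
        -0.76597071,  76.96488574,  -3.35079489]), 'dq': array([ 0.02559045, -0.15372153,  0.11127069, -0.16409125,  0.02143342,
       -0.09291963,  0.05138054]), 'joint_efforts': array([ 3.43517109e-03, -6.56852031e+01,  1.33777589e+00, -4.04103434e+01,
       -5.96647547e-02,  4.19435324e-02,  1.17272034e-04]), 'position': array([0.23180097, 0.60688708, 0.22186849]), 'ee_rot': array([-1.79929496e+02,  6.57806985e-03,  1.59099046e+02]), 'contact_force': array([ 0.62914058, -0.04548569, -0.67610934]), 'moment': array([-0.05888835,  0.02142438, -0.01553429]), 'grip_width': 0.9973462818855311}
```

View pics/top0.png

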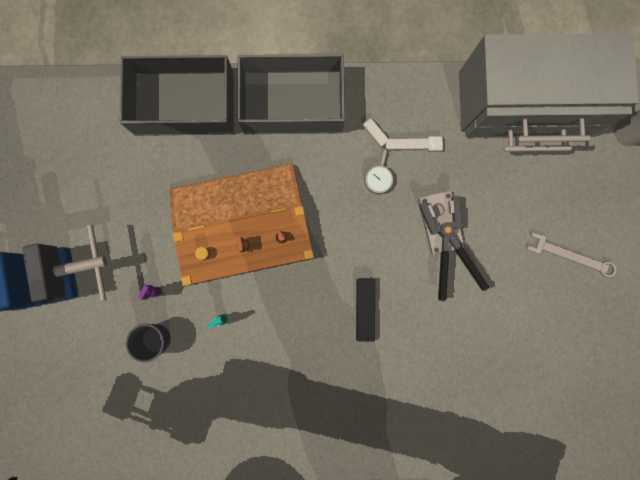

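View pics/side0.png

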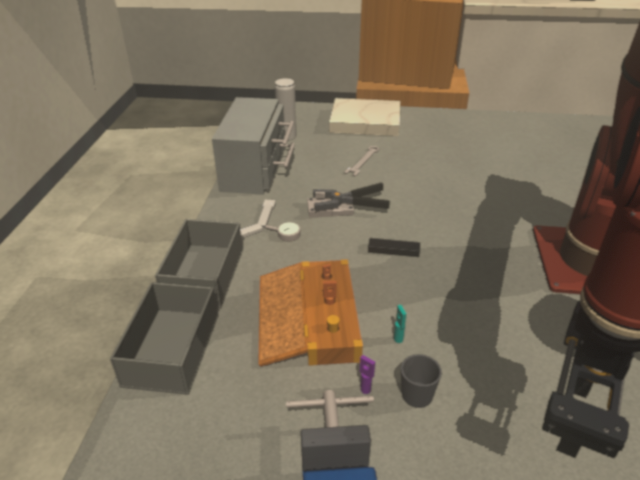

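The top view shows the case with brass at (202,253), a copper piece at (243,244), and a smaller copper piece at (281,237). The look-alikes are purple at (148,292) and turquoise at (218,321). The pliers have their pin at about (448,230) and their handles pointing down-image. My choice for the large lug is (243,244), and I'll check it in one crop.

```bash
python3 - <<'E'
from h import *
t=cv2.imread('pics/top0.png');s=cv2.imread('pics/side0.png')
a=cv2.resize(t[205:280,170:320],(600,300),interpolation=3)
b=cv2.resize(t[185:305,410:495],(200,282),interpolation=3)
b2=cv2.resize(t[185:305,410:495],(425,600),interpolation=3)
c=cv2.resize(s[255:340,290:365],(265,300),interpolation=3)
im=np.zeros((600,800,3),np.uint8);im[:300,:375]=cv2.resize(a,(375,188),interpolation=3)[0:0].sum() if 0 else 0
im[:188,:375]=cv2.resize(a,(375,188));im[200:500,:265]=c;im[:,375:]=b2
cv2.imwrite('pics/crop1.png',im)
d=robot.get_image('top')
for nm,u,v,z in[('lug',243,244,.08),('small',281,237,.06),('ferr',202,253,.06),('pin',448,230,.048),('c1',178.5,237,.045),('c2',299,211,.045),('c3',186,281,.045),('c4',308,255,.045),('dial',379,180,.02),('strip',366,310,.02)]: print(nm,onz(d,u,v,z).round(4))
E
```

```text
lug [0.5755 0.2417 0.08  ]
small [0.589  0.1736 0.06  ]
ferr [0.5612 0.3207 0.06  ]
pin [ 0.5989 -0.1424  0.048 ]
c1 [0.593  0.3686 0.045 ]
c2 [0.6395 0.1399 0.045 ]
c3 [0.5098 0.3538 0.045 ]
c4 [0.5554 0.1238 0.045 ]
dial [ 0.7021 -0.0174  0.02  ]
strip [0.4491 0.0139 0.02  ]
```

View pics/crop1.png

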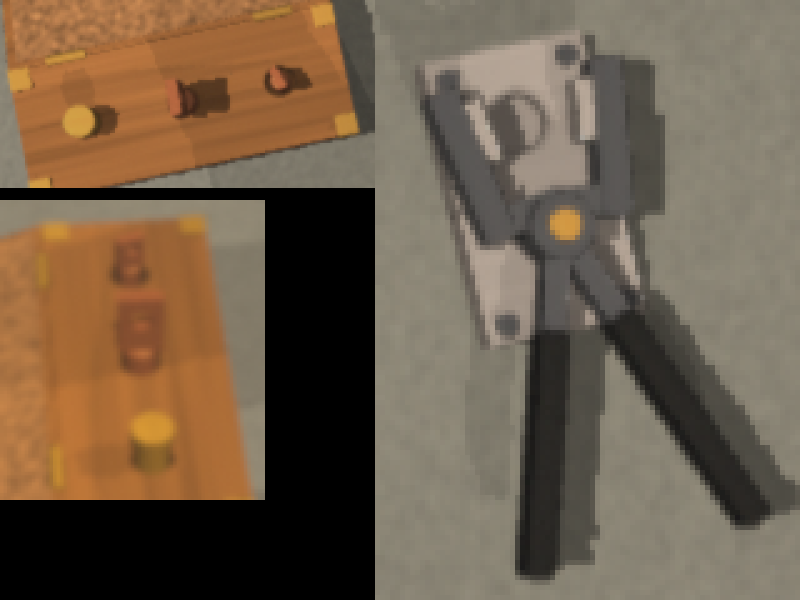

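The crop confirms it. The middle hole holds the large lug, with its palm width roughly along the case's x, the small lug is right of it and the ferrule left. The pliers' jaws point up-image, with yaw about 14°. I'll add a planner that turns targets into rows, then move.

```bash
cat >> h.py <<'E'
def plan(x,y,z,yaw,n,g):
    """rows from measured pose to target (tool down), equal world steps"""
    s=robot.get_state();p=np.array(s['position']);y0=s['ee_rot'][2]
    dy=(yaw-y0+90)%180-90
    st=(np.array([x,y,z])-p)/n
    for i in range(n):
        a=np.radians(y0+dy*i/n)
        ex=np.array([np.cos(a),np.sin(a),0]);ey=np.array([np.sin(a),-np.cos(a),0])
        print([g,[round(st@ex/.02,2),round(st@ey/.02,2),round(-st[2]/.02,2)],round(-dy/n/5,2)],end=',\n' if i%8==7 else ',')
    print()
def st():
    s=robot.get_state();print(round(s['t'],2),np.round(s['position'],4),np.round(s['ee_rot'],2),np.round(s['contact_force'],1),round(s['grip_width']*87,1))
E
python3 -c "
from h import *
plan(.575,.243,.2,-169,24,0)"
```

```text
[0, [np.float64(-0.94), np.float64(-0.45), np.float64(0.05)], np.float64(-0.27)],[0, [np.float64(-0.93), np.float64(-0.47), np.float64(0.05)], np.float64(-0.27)],[0, [np.float64(-0.92), np.float64(-0.5), np.float64(0.05)], np.float64(-0.27)],[0, [np.float64(-0.9), np.float64(-0.52), np.float64(0.05)], np.float64(-0.27)],[0, [np.float64(-0.89), np.float64(-0.54), np.float64(0.05)], np.float64(-0.27)],[0, [np.float64(-0.88), np.float64(-0.56), np.float64(0.05)], np.float64(-0.27)],[0, [np.float64(-0.87), np.float64(-0.58), np.float64(0.05)], np.float64(-0.27)],[0, [np.float64(-0.85), np.float64(-0.6), np.float64(0.05)], np.float64(-0.27)],
[0, [np.float64(-0.84), np.float64(-0.62), np.float64(0.05)], np.float64(-0.27)],[0, [np.float64(-0.82), np.float64(-0.64), np.float64(0.05)], np.float64(-0.27)],[0, [np.float64(-0.81), np.float64(-0.66), np.float64(0.05)], np.float64(-0.27)],[0, [np.float64(-0.79), np.float64(-0.68), np.float64(0.05)], np.float64(-0.27)],[0, [np.float64(-0.78), np.float64(-0.69), np.float64(0.05)], np.float64(-0.27)],[0, [np.float64(-0.76), np.float64(-0.71), np.float64(0.05)], np.float64(-0.27)],[0, [np.float64(-0.74), np.float64(-0.73), np.float64(0.05)], np.float64(-0.27)],[0, [np.float64(-0.73), np.float64(-0.75), np.float64(0.05)], np.float64(-0.27)],
[0, [np.float64(-0.71), np.float64(-0.76), np.float64(0.05)], np.float64(-0.27)],[0, [np.float64(-0.69), np.float64(-0.78), np.float64(0.05)], np.float64(-0.27)],[0, [np.float64(-0.67), np.float64(-0.79), np.float64(0.05)], np.float64(-0.27)],[0, [np.float64(-0.66), np.float64(-0.81), np.float64(0.05)], np.float64(-0.27)],[0, [np.float64(-0.64), np.float64(-0.83), np.float64(0.05)], np.float64(-0.27)],[0, [np.float64(-0.62), np.float64(-0.84), np.float64(0.05)], np.float64(-0.27)],[0, [np.float64(-0.6), np.float64(-0.85), np.float64(0.05)], np.float64(-0.27)],[0, [np.float64(-0.58), np.float64(-0.87), np.float64(0.05)], np.float64(-0.27)],
```

>>> servo_tool([
  [0,[-0.9,-0.5,0],-0.27],
  [0,[-0.9,-0.5,0],-0.27],
  [0,[-0.9,-0.5,0],-0.27],
  [0,[-0.9,-0.5,0],-0.27],
  [0,[-0.9,-0.55,0],-0.27],
  [0,[-0.9,-0.55,0],-0.27],
  [0,[-0.85,-0.6,0],-0.27],
  [0,[-0.85,-0.6,0],-0.27],
])

```text
t: 0.87
position: [0.345, 0.484, 0.2224]
ee_rot: [-180.0, -0.0, 170.0]
contact_force: [-0.3, 0.5, -0.8]
grip_width: 0.529
```

>>> servo_tool([
  [0,[-0.85,-0.6,0],-0.27],
  [0,[-0.8,-0.65,0],-0.27],
  [0,[-0.8,-0.65,0],-0.27],
  [0,[-0.8,-0.7,0],-0.27],
  [0,[-0.8,-0.7,0],-0.27],
  [0,[-0.75,-0.7,0],-0.27],
  [0,[-0.75,-0.7,0],-0.27],
  [0,[-0.75,-0.75,0],-0.27],
])

```text
t: 1.53
position: [0.4603, 0.3638, 0.2225]
ee_rot: [-180.0, -0.0, -179.2]
contact_force: [-0.5, 0.1, -0.2]
grip_width: 0.5
```

>>> servo_tool([
  [0,[-0.7,-0.75,0.1],-0.27],
  [0,[-0.7,-0.8,0.1],-0.27],
  [0,[-0.65,-0.8,0.1],-0.27],
  [0,[-0.65,-0.8,0.2],-0.27],
  [0,[-0.65,-0.8,0.2],-0.27],
  [0,[-0.6,-0.8,0.2],-0.27],
  [0,[-0.6,-0.8,0.2],-0.27],
  [0,[0,0,0],0],
])

```text
t: 2.2
position: [0.562, 0.2567, 0.1995]
ee_rot: [-179.8, -0.0, -170.1]
contact_force: [-0.4, -0.9, -0.1]
grip_width: 0.498
```

```bash
python3 - <<'E'
from h import *
st()
d=snap('wrist','w1.png');print(d['view'])
for p in[(.575,.2437,.095),(.575,.2437,.012)]: print(proj(d,p,True))
E
```

```text
2.2 [0.562  0.2567 0.1995] [-1.7984e+02 -2.0000e-02 -1.7007e+02] [-0.4 -0.9 -0.1] 43.3
[[-0.1734145   0.98484552 -0.00259162 -0.15516843]
 [ 0.93823997  0.16600687  0.30355802 -0.5993525 ]
 [ 0.29938798  0.0502098  -0.95280943  0.19013546]
 [ 0.          0.          0.          1.        ]]
(np.float64(300.92942413826324), np.float64(253.25159547012314))
(np.float64(305.4517250958308), np.float64(224.80983033198248))
```

View pics/w1.png

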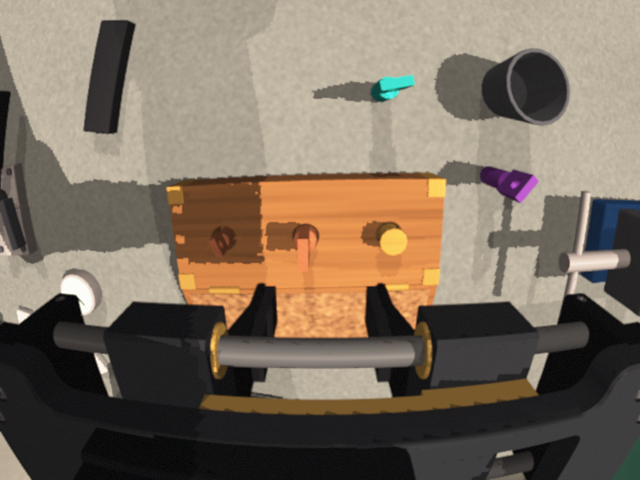

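The wrist view shows the large lug's palm as a bright bar at about (303,252), nearly vertical in the image. The small lug is at (222,240) and the ferrule at (393,240). I'll take a close crop for the palm's yaw.

```bash
python3 - <<'E'
import cv2
i=cv2.imread('pics/w1.png')[215:280,270:340]
cv2.imwrite('pics/w1c.png',cv2.resize(i,None,fx=8,fy=8,interpolation=2))
E
```

```text
(no output)
```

View pics/w1c.png

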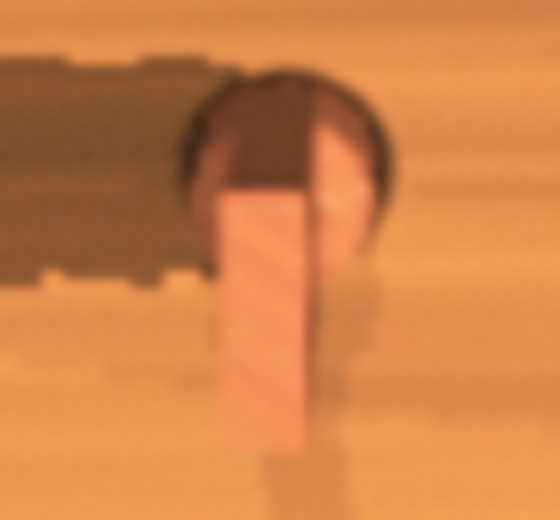

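The palm's top face spans crop corners (219,190), (305,188), (306,448) and (222,450).

```bash
python3 - <<'E'
from h import *
d=robot.get_image('wrist')
P=[onz(d,270+a/8-.5,215+b/8-.5,.095,True)[:2] for a,b in[(219,190),(305,188),(306,448),(222,450)]]
P=np.array(P);print(P.round(4),P.mean(0));e=(P[2]+P[3]-P[0]-P[1])/2;f=(P[1]+P[2]-P[0]-P[3])/2
yw=np.degrees(np.arctan2(e[1],e[0]));print(np.linalg.norm(e),yw,np.linalg.norm(f))
# hole centre cross-check on case top
print(onz(d,270+290/8-.5,215+175/8-.5,.045,True))
c=P.mean(0);plan(c[0],c[1],.066,180+yw,8,0)
E
```

```text
[[0.5624 0.241 ]
 [0.5608 0.249 ]
 [0.5869 0.2534]
 [0.5886 0.2453]] [0.57468347 0.24716578]
0.0265049037245999 9.488967465206294 0.008173284315005127
[0.57516941 0.24787784 0.045     ]
[0, [np.float64(-0.08), np.float64(-0.1), np.float64(0.84)], np.float64(0.01)],[0, [np.float64(-0.08), np.float64(-0.1), np.float64(0.84)], np.float64(0.01)],[0, [np.float64(-0.08), np.float64(-0.1), np.float64(0.84)], np.float64(0.01)],[0, [np.float64(-0.08), np.float64(-0.1), np.float64(0.84)], np.float64(0.01)],[0, [np.float64(-0.08), np.float64(-0.1), np.float64(0.84)], np.float64(0.01)],[0, [np.float64(-0.08), np.float64(-0.1), np.float64(0.84)], np.float64(0.01)],[0, [np.float64(-0.08), np.float64(-0.1), np.float64(0.84)], np.float64(0.01)],[0, [np.float64(-0.08), np.float64(-0.1), np.float64(0.84)], np.float64(0.01)],
```

>>> servo_tool([
  [0,[-0.3,-0.4,0.5],0],
  [0,[-0.34,-0.4,0.9],0],
  [0,[0,0,0.9],0],
  [0,[0,0,0.9],0],
  [0,[0,0,0.9],0],
  [0,[0,0,0.9],0],
  [0,[0,0,0.9],0],
  [0,[0,0,0.8],0],
])

```text
t: 2.97
position: [0.5744, 0.2483, 0.0648]
ee_rot: [180.0, -0.0, -169.8]
contact_force: [0.2, -0.0, -0.2]
grip_width: 0.499
```

>>> servo_tool([
  [-1,[0,0,0],0],
  [-1,[0,0,0],0],
  [-1,[0,0,0],0],
  [-1,[0,0,0],0],
  [-1,[0,0,0],0],
  [-1,[0,0,0],0],
], squeeze=25)

```text
t: 3.47
position: [0.5755, 0.2481, 0.0675]
ee_rot: [180.0, 0.1, -169.9]
contact_force: [-0.2, -0.3, -0.8]
grip_width: 0.134
```

>>> servo_tool([
  [-1,[0,0,0],0],
  [-1,[0,0,0],0],
  [-1,[0,0,0],0],
  [-1,[0,0,-0.3],0],
  [-1,[0,0,-0.6],0],
  [-1,[0,0,-0.9],0],
  [-1,[0,0,-1],0],
  [-1,[0,0,-1],0],
])

```text
t: 4.13
position: [0.5744, 0.2486, 0.1433]
ee_rot: [180.0, -0.1, -169.8]
contact_force: [-0.3, 0.5, -1.0]
grip_width: 0.09
```

>>> servo_tool([
  [-1,[0,0,-1],0],
  [-1,[0,0,-1],0],
  [-1,[0,0,-0.7],0],
])

```text
t: 4.38
position: [0.575, 0.2491, 0.1989]
ee_rot: [179.9, 0.1, -169.8]
contact_force: [0.8, 1.2, -1.6]
grip_width: 0.086
```

```bash
python3 - <<'E'
from h import *
st()
plan(.62,-.05,.19,-168,16,-1)
E
```

```text
4.38 [0.575  0.2491 0.1989] [ 1.799e+02  8.000e-02 -1.698e+02] [ 0.8  1.2 -1.6] 7.5
[-1, [np.float64(0.03), np.float64(-0.94), np.float64(0.03)], np.float64(-0.02)],[-1, [np.float64(0.03), np.float64(-0.94), np.float64(0.03)], np.float64(-0.02)],[-1, [np.float64(0.03), np.float64(-0.94), np.float64(0.03)], np.float64(-0.02)],[-1, [np.float64(0.03), np.float64(-0.94), np.float64(0.03)], np.float64(-0.02)],[-1, [np.float64(0.03), np.float64(-0.94), np.float64(0.03)], np.float64(-0.02)],[-1, [np.float64(0.04), np.float64(-0.94), np.float64(0.03)], np.float64(-0.02)],[-1, [np.float64(0.04), np.float64(-0.94), np.float64(0.03)], np.float64(-0.02)],[-1, [np.float64(0.04), np.float64(-0.94), np.float64(0.03)], np.float64(-0.02)],
[-1, [np.float64(0.04), np.float64(-0.94), np.float64(0.03)], np.float64(-0.02)],[-1, [np.float64(0.04), np.float64(-0.94), np.float64(0.03)], np.float64(-0.02)],[-1, [np.float64(0.05), np.float64(-0.94), np.float64(0.03)], np.float64(-0.02)],[-1, [np.float64(0.05), np.float64(-0.94), np.float64(0.03)], np.float64(-0.02)],[-1, [np.float64(0.05), np.float64(-0.94), np.float64(0.03)], np.float64(-0.02)],[-1, [np.float64(0.05), np.float64(-0.94), np.float64(0.03)], np.float64(-0.02)],[-1, [np.float64(0.05), np.float64(-0.94), np.float64(0.03)], np.float64(-0.02)],[-1, [np.float64(0.05), np.float64(-0.94), np.float64(0.03)], np.float64(-0.02)],
```

The lug is held, with the opening at 7.5 mm and the palm 8 mm thick. Next I'll carry it beside the pliers for a close look.

>>> servo_tool([
  [-1,[0,-0.7,0],0],
  [-1,[0,-1,0],0],
  [-1,[0,-1,0],0],
  [-1,[0,-1,0],0],
  [-1,[0,-1,0],0],
  [-1,[0,-1,0],0],
  [-1,[0,-1,0],0],
  [-1,[0,-1,0],-0.2],
])

```text
t: 5.05
position: [0.6017, 0.0946, 0.1955]
ee_rot: [180.0, -0.1, -168.9]
contact_force: [0.1, -0.2, -0.4]
grip_width: 0.087
```

>>> servo_tool([
  [-1,[0,-1,0],-0.2],
  [-1,[0,-1,0],-0.2],
  [-1,[0,-1,0],-0.2],
  [-1,[0,-1,0],0],
  [-1,[0,-1,0],0],
  [-1,[0,-1,0],0],
  [-1,[0,-0.6,0],0],
  [-1,[0,0,0],0],
])

```text
t: 5.72
position: [0.632, -0.0363, 0.1958]
ee_rot: [-179.9, -0.1, -166.1]
contact_force: [0.5, -0.1, -0.4]
grip_width: 0.087
```

```bash
python3 - <<'E'
from h import *
st()
d=snap('wrist','w2.png');print(proj(d,(.599,-.142,.048),True),proj(d,(.643,-.131,.018),True))
E
```

```text
5.72 [ 0.632  -0.0363  0.1958] [-1.7993e+02 -7.0000e-02 -1.6611e+02] [ 0.5 -0.1 -0.4] 7.6
(np.float64(210.219391996405), np.float64(161.18536849279275)) (np.float64(221.92373368033452), np.float64(205.14269837986797))
```

View pics/w2.png

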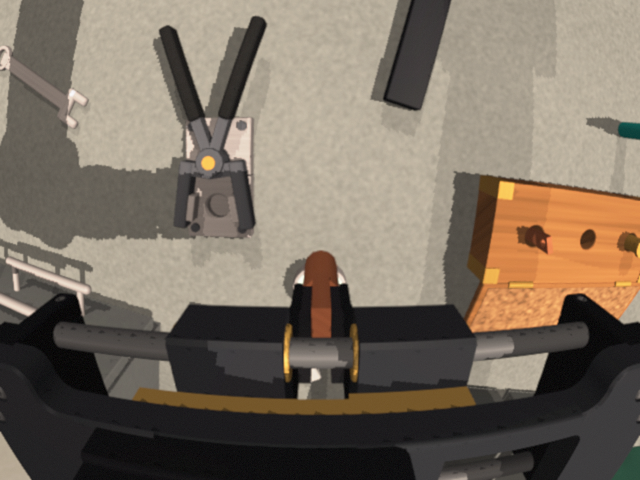

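The pliers are seen clearly, with the pin at (208,162) and the nest at (218,206). The lug hangs upright at (320,290). I'll enlarge the crop for exact pixels.

```bash
python3 - <<'E'
import cv2,numpy as np
i=cv2.imread('pics/w2.png')
a=cv2.resize(i[110:245,150:280],None,fx=4,fy=4,interpolation=2)
b=cv2.resize(i[10:130,150:280],None,fx=2,fy=2,interpolation=2)
m=np.zeros((540,780,3),np.uint8);m[:,:520]=a;m[:240,520:]=b
cv2.imwrite('pics/w2c.png',m)
E
```

```text
(no output)
```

View pics/w2c.png

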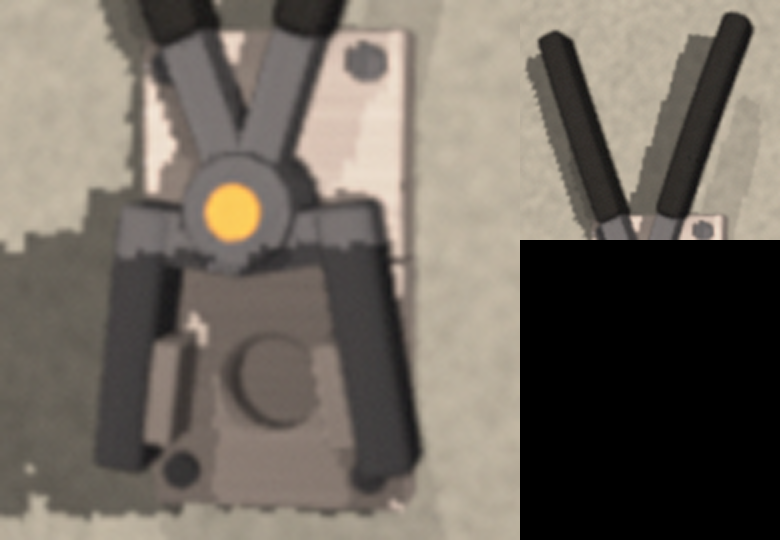

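```bash
python3 - <<'E'
from h import *
d=robot.get_image('wrist')
A=lambda a,b,z:onz(d,150+a/4-.5,110+b/4-.5,z,True)[:2]
B=lambda a,b,z:onz(d,150+(a-520)/2-.5,10+b/2-.5,z,True)[:2]
pin=A(233,212,.048);nest=A(274,380,.018)
v=nest-pin;print(pin,nest,np.linalg.norm(v),np.degrees(np.arctan2(v[1],v[0])))
r0,r1=A(408,30,.018),A(412,500,.018);l0=A(145,30,.018);e=r1-r0;yw=np.arctan2(e[1],e[0]);print('edge yaw',np.degrees(yw),np.linalg.norm(e),'w',np.linalg.norm(l0-r0))
t=robot.get_image('top');g=cv2.cvtColor(t['img'],cv2.COLOR_RGB2HSV)
m=cv2.inRange(g,(15,150,120),(32,255,255));m[:,:430]=0;m[:,470:]=0;m[:200]=0;m[260:]=0
M=cv2.moments(m,True);print('top pin',onz(t,M['m10']/M['m00'],M['m01']/M['m00'],.048),M['m00'])
c,s=np.cos(yw),np.sin(yw)
f=lambda p:np.round(np.array([[c,s],[-s,c]])@(p-pin)*1e3,1)
print('nest loc',f(nest),'edges',f(r0),f(r1),f(l0))
for nm,p in[('L',(541,42)),('L',(597,215)),('R',(751,25)),('R',(685,215))]:print(nm,f(B(*p,.044)),f(B(*p,.022)))
# held lug: tool xy offset check
print(d['view'][2])
E
```

```text
[ 0.60069684 -0.14142254] [ 0.64336139 -0.13229315] 0.0436303723567761 12.07805130318648
edge yaw 12.516349741023495 0.11199787777945802 w 0.06402170895603194Traceback (most recent call last):
  File "<stdin>", line 10, in <module>
ZeroDivisionError: float division by zero
```

```bash
python3 - <<'E'
from h import *
d=robot.get_image('wrist')
A=lambda a,b,z:onz(d,150+a/4-.5,110+b/4-.5,z,True)[:2]
B=lambda a,b,z:onz(d,150+(a-520)/2-.5,10+b/2-.5,z,True)[:2]
pin=A(233,212,.048);nest=A(274,380,.018)
r0,r1=A(408,30,.018),A(412,500,.018);l0=A(145,30,.018);yw=np.radians(12.4)
t=robot.get_image('top');print('top pin',onz(t,410+564/5-.5,185+224/5-.5,.048))
c,s=np.cos(yw),np.sin(yw)
f=lambda p:np.round(np.array([[c,s],[-s,c]])@(p-pin)*1e3,1)
print('nest loc',f(nest),'edges',f(r0),f(r1),f(l0))
for nm,p in[('L',(541,42)),('L',(597,215)),('R',(751,25)),('R',(685,215))]:print(nm,f(B(*p,.044)),f(B(*p,.022)))
n=pin+.045*np.array([c,s]);print(n);plan(n[0],n[1],.125,-167.6,8,-1)
E
```

```text
top pin [ 0.59825239 -0.2837456   0.048     ]
nest loc [43.7 -0.1] edges [-39.2  32.9] [72.8 33.5] [-41.  -31.1]
L [-121.9  -49.1] [-128.2  -59.2]
L [-40.2 -19.3] [-40.8 -27.3]
R [-122.2   46.5] [-128.5   43.1]
R [-38.9  20.7] [-39.4  15.5]
[ 0.64517133 -0.12883477]
[-1, [np.float64(0.07), np.float64(-0.62), np.float64(0.45)], np.float64(0.05)],[-1, [np.float64(0.07), np.float64(-0.62), np.float64(0.45)], np.float64(0.05)],[-1, [np.float64(0.07), np.float64(-0.62), np.float64(0.45)], np.float64(0.05)],[-1, [np.float64(0.07), np.float64(-0.62), np.float64(0.45)], np.float64(0.05)],[-1, [np.float64(0.06), np.float64(-0.62), np.float64(0.45)], np.float64(0.05)],[-1, [np.float64(0.06), np.float64(-0.62), np.float64(0.45)], np.float64(0.05)],[-1, [np.float64(0.06), np.float64(-0.62), np.float64(0.45)], np.float64(0.05)],[-1, [np.float64(0.06), np.float64(-0.62), np.float64(0.45)], np.float64(0.05)],
```

>>> servo_tool([
  [-1,[0.1,-0.5,0],0.1],
  [-1,[0.1,-0.9,0],0.1],
  [-1,[0.1,-0.9,0],0.1],
  [-1,[0.1,-0.9,0],0],
  [-1,[0.1,-0.9,0.9],0],
  [-1,[0.1,-0.6,0.9],0],
  [-1,[0,-0.38,0.9],0],
  [-1,[0,0,0.8],0],
])

```text
t: 6.63
position: [0.643, -0.1396, 0.1257]
ee_rot: [-179.9, -0.0, -167.7]
contact_force: [0.2, -0.3, -1.5]
grip_width: 0.086
```

>>> servo_tool([
  [-1,[0,0,0],0],
  [-1,[0,0,0],0],
])

```text
t: 6.8
position: [0.643, -0.1357, 0.1261]
ee_rot: [-180.0, -0.1, -167.5]
contact_force: [-0.2, -1.0, -0.9]
grip_width: 0.088
```

```bash
python3 - <<'E'
from h import *
st()
d=snap('wrist','w3.png');s=snap('side','s3.png')
for p in[(.599,-.142,.048),(.6441,-.1316,.018)]:print(proj(d,p,True),proj(s,p))
a=cv2.resize(cv2.imread('pics/w3.png')[150:350,220:420],None,fx=2.5,fy=2.5,interpolation=2)
u,v=map(int,proj(s,(.6441,-.1316,.05)));print(u,v)
b=cv2.resize(cv2.imread('pics/s3.png')[v-40:v+40,u-30:u+30],None,fx=5,fy=5,interpolation=2)
m=np.zeros((500,800,3),np.uint8);m[:,:500]=a;m[:400,500:]=b;cv2.imwrite('pics/c3.png',m)
E
```

```text
6.8 [ 0.643  -0.1357  0.1261] [-1.7999e+02 -1.0000e-01 -1.6747e+02] [-0.2 -1.  -0.9] 7.7
(np.float64(325.40666913726164), np.float64(188.07714512491032)) (np.float64(337.1826457816573), np.float64(193.16362804234672))
(np.float64(325.14798209844446), np.float64(241.40726945077216)) (np.float64(319.1964934856928), np.float64(204.08054128790474))
319 193
```

View pics/c3.png

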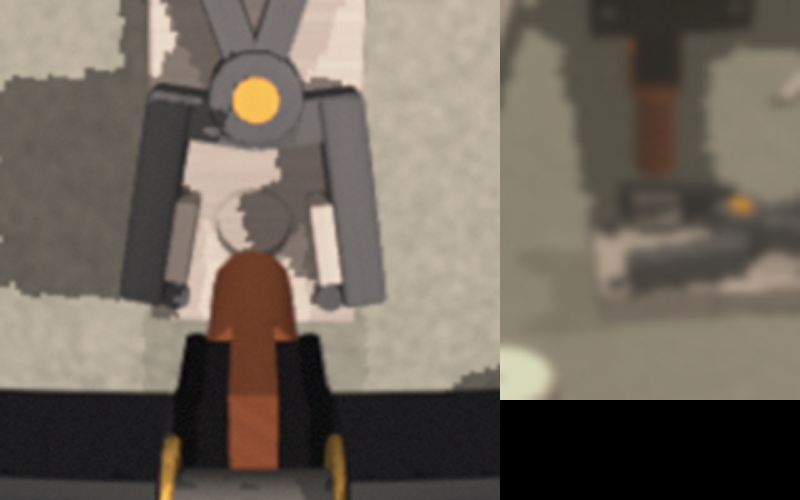

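The wrist crop shows the nest at crop (253,225), the pin at (256,100) and the barrel centred at column 254 with its foot edge at row 250. The lug hangs straight. I'll compute the remaining offset.

```bash
python3 - <<'E'
from h import *
d=robot.get_image('wrist')
A=lambda a,b,z:onz(d,220+a/2.5-.5,150+b/2.5-.5,z,True)[:2]
st()
z=robot.get_state()['position'][2]-.054
pin=A(256,100,.048);nl,nr=A(216,226,.018),A(291,226,.018);nt=A(254,190,.018)
print('pin',pin,'nest mid',(nl+nr)/2,np.linalg.norm(nl-nr),'nest from top', nt)
fe=A(254,250,z);print('foot near edge',fe)
yw=np.radians(12.4);ex=np.array([np.cos(yw),np.sin(yw)])
print('foot c',fe+.01*ex,'nest from pin',pin+.045*ex,'nest from top edge',nt+ .0125*ex)
l,r=A(211,300,z+.02),A(297,300,z+.02);print('barrel w',np.linalg.norm(l-r),(l+r)/2)
E
```

```text
6.95 [ 0.6445 -0.1344  0.1281] [-1.7996e+02  1.0000e-01 -1.6737e+02] [-0.5  0.4 -1. ] 7.8
pin [ 0.60223154 -0.14310099] nest mid [ 0.64578044 -0.133985  ] 0.023123451285232924 nest from top [ 0.63452509 -0.13636126]
foot near edge [ 0.63446032 -0.13639802]
foot c [ 0.64422704 -0.13425066] nest from pin [ 0.64618179 -0.1334379 ] nest from top edge [ 0.64673349 -0.13367706]
barrel w 0.01966887712329212 [ 0.6395244  -0.13526496]
```

>>> servo_tool([
  [-1,[-0.09,0,0.3],0],
  [-1,[0,0,0.5],0],
  [-1,[0,0,0.5],0],
  [-1,[0,0,0.5],0],
  [-1,[0,0,0.4],0],
  [-1,[0,0,0.3],0],
  [-1,[0,0,0.1],0],
  [-1,[0,0,0],0],
])

```text
t: 7.62
position: [0.645, -0.1335, 0.0737]
ee_rot: [180.0, -0.1, -167.4]
contact_force: [-1.4, 0.4, -0.2]
grip_width: 0.088
```

>>> servo_tool([
  [-1,[0,0,0.1],0],
  [-1,[0,0,0.1],0],
  [-1,[0,0,0.1],0],
  [-1,[0,0,0],0],
])

```text
t: 7.95
position: [0.6454, -0.1335, 0.0684]
ee_rot: [180.0, -0.0, -167.4]
contact_force: [0.6, -0.1, -1.4]
grip_width: 0.093
```

>>> servo_tool([
  [-1,[0,0,0.1],0],
  [-1,[0,0,0.1],0],
  [-1,[0,0,0.1],0],
  [-1,[0,0,0],0],
])

```text
t: 8.28
position: [0.6452, -0.1335, 0.062]
ee_rot: [180.0, -0.0, -167.4]
contact_force: [-0.6, -0.5, -1.6]
grip_width: 0.09
```

>>> servo_tool([
  [-1,[0,0,0.05],0],
  [-1,[0,0,0.05],0],
  [-1,[0,0,0],0],
])

```text
t: 8.53
position: [0.6457, -0.1337, 0.061]
ee_rot: [-180.0, 0.0, -167.4]
contact_force: [-0.7, -0.2, 2.9]
grip_width: 0.093
```

>>> servo_tool([
  [-1,[0,0,0.05],0],
  [-1,[0,0,0],0],
  [-1,[0,0,0],0],
])

```text
t: 8.78
position: [0.6459, -0.1338, 0.0609]
ee_rot: [-180.0, 0.1, -167.4]
contact_force: [-2.7, 0.5, 9.5]
grip_width: 0.085
```

It bottoms out at the expected height, with the upward force rising to 9.5 N. I'll ease off, open the fingers slightly and rise.

>>> servo_tool([
  [-1,[0,0,-0.04],0],
  [-0.6,[0,0,0],0],
  [-0.4,[0,0,0],0],
  [-0.4,[0,0,0],0],
  [-0.4,[0,0,0],0],
  [-0.4,[0,0,0],0],
  [-0.4,[0,0,0],0],
])

```text
t: 9.37
position: [0.6454, -0.1335, 0.0603]
ee_rot: [180.0, -0.0, -167.3]
contact_force: [1.4, -0.0, 0.2]
grip_width: 0.291
```

>>> servo_tool([
  [-0.4,[0,0,-0.4],0],
  [-0.4,[0,0,-0.8],0],
  [-0.4,[0,0,-1],0],
  [-0.4,[0,0,-1],0],
  [-0.4,[0,0,-1],0],
  [0,[0,0,-0.5],0],
  [0.8,[0,0,0],0],
  [0.9,[0.5,0,0],0],
])

```text
t: 10.03
position: [0.6367, -0.1348, 0.1542]
ee_rot: [-180.0, 0.1, -167.3]
contact_force: [-0.0, 0.4, -0.9]
grip_width: 0.445
```

>>> servo_tool([
  [0.9,[1,0,0],0],
  [0.9,[1,0,0],0],
  [0.9,[1,0,0],0],
  [0.9,[0.8,0,0],0],
  [0.9,[0,0,0],0],
  [0.9,[0,0,0],0],
])

```text
t: 10.53
position: [0.56, -0.1525, 0.1533]
ee_rot: [179.9, -0.1, -167.4]
contact_force: [0.3, -0.4, 1.0]
grip_width: 0.889
```

```bash
python3 - <<'E'
from h import *
st()
d=snap('wrist','w4.png');s=snap('side','s4.png')
u,v=map(int,proj(d,(.6022,-.1431,.048),True));print(u,v)
a=cv2.resize(cv2.imread('pics/w4.png')[0:300,195:455],(520,600),interpolation=2)
u,v=map(int,proj(s,(.6441,-.1316,.05)));print(u,v)
b=cv2.resize(cv2.imread('pics/s4.png')[v-40:v+40,u-25:u+31],(280,400),interpolation=2)
m=np.zeros((600,800,3),np.uint8);m[:,:520]=a;m[:400,520:]=b;cv2.imwrite('pics/c4.png',m)
E
```

```text
10.53 [ 0.56   -0.1525  0.1533] [ 1.7994e+02 -8.0000e-02 -1.6740e+02] [ 0.3 -0.4  1. ] 77.3
319 291
319 193
```

View pics/c4.png

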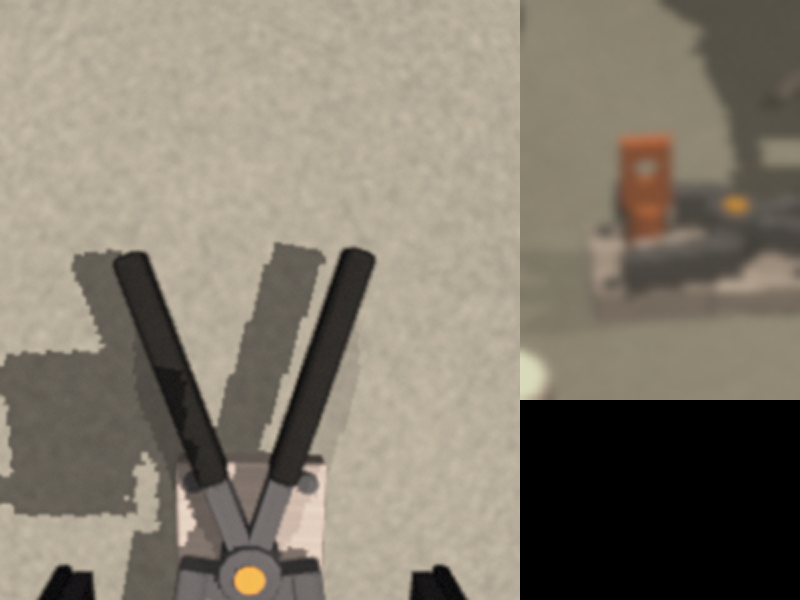

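The lug stands upright in the nest in the side crop. The handles are seen from right above, with the outer edges from (113,258) to (192,480) on the left and (376,258) to (302,480) on the right, and the pin at (250,581).

```bash
python3 - <<'E'
from h import *
d=robot.get_image('wrist');st()
A=lambda a,b,z:onz(d,195+a/2-.25,b/2-.25,z,True)[:2]
pin=A(250,581,.048);print(pin)
yw=np.radians(12.4);R=np.array([[np.cos(yw),np.sin(yw)],[-np.sin(yw),np.cos(yw)]])
f=lambda p:R@(p-pin)*1e3
for nm,p,q in[('L',(113,258),(192,480)),('R',(376,258),(302,480))]:
    P,Q=f(A(*p,.044)),f(A(*q,.044));print(nm,P.round(1),Q.round(1),[round(np.interp(x,[P[0],Q[0]],[P[1],Q[1]]),1) for x in(-75,-65,-55)])
w=pin+R.T@np.array([-.068,0]);print('squeeze',w);plan(w[0],w[1],.1,-167.6,5,1)
E
```

```text
10.68 [ 0.5618 -0.1518  0.1537] [ 1.7999e+02 -4.0000e-02 -1.6731e+02] [-1.1  0.4  0.2] 81.6
[ 0.60271947 -0.14282387]
L [-125.8  -50.8] [-40.8 -22.6] [np.float64(-33.9), np.float64(-30.6), np.float64(-27.3)]
R [-126.2   45.3] [-41.1  19.8] [np.float64(30.0), np.float64(27.0), np.float64(24.0)]
squeeze [ 0.53630575 -0.15742588]
[1, [np.float64(0.26), np.float64(0.0), np.float64(0.54)], np.float64(0.01)],[1, [np.float64(0.26), np.float64(0.0), np.float64(0.54)], np.float64(0.01)],[1, [np.float64(0.26), np.float64(0.0), np.float64(0.54)], np.float64(0.01)],[1, [np.float64(0.26), np.float64(0.0), np.float64(0.54)], np.float64(0.01)],[1, [np.float64(0.26), np.float64(-0.0), np.float64(0.54)], np.float64(0.01)],
```

Handle outer faces at the contact line are about −33.6 and +29.7 mm from the pin axis, so the middle is at −1.9 mm. I'll go there fully open and descend.

>>> servo_tool([
  [1,[0.5,-0.05,0],0.05],
  [1,[0.7,-0.04,0.4],0],
  [1,[0,0,0.8],0],
  [1,[0,0,0.8],0],
  [1,[0,0,0.8],0],
  [1,[0,0,0.4],0],
  [1,[0,0,0.2],0],
  [1,[0,0,0],0],
])

```text
t: 11.35
position: [0.538, -0.1593, 0.0857]
ee_rot: [180.0, -0.1, -167.6]
contact_force: [0.2, -0.9, 0.1]
grip_width: 0.999
```

>>> servo_tool([
  [1,[0,0,0.4],0],
  [1,[0,0,0.6],0],
  [1,[0,0,0.6],0],
  [1,[0,0,0.6],0],
  [1,[0,0,0.6],0],
  [1,[0,0,0.5],0],
  [1,[0,0,0.1],0],
  [1,[0,0,0],0],
])

```text
t: 12.02
position: [0.5378, -0.1593, 0.0172]
ee_rot: [180.0, -0.1, -167.6]
contact_force: [0.3, -0.1, -0.9]
grip_width: 0.997
```

```bash
python3 - <<'E'
from h import *
st()
p=np.array(robot.get_state()['position'])[:2]-[.6027,-.1428]
c,s=.9767,.2147;print(c*p[0]+s*p[1],-s*p[0]+c*p[1])
E
```

```text
12.02 [ 0.5378 -0.1593  0.0172] [ 1.7998e+02 -1.1000e-01 -1.6761e+02] [ 0.3 -0.1 -0.9] 86.7
-0.06695005954496462 -0.0021779254856594057
```

Positioned. I'll close gently at 3 N in steps to feel for contact.

>>> servo_tool([
  [0.7,[0,0,0],0],
  [0.7,[0,0,0],0],
  [0.61,[0,0,0],0],
  [0.61,[0,0,0],0],
  [0.61,[0,0,0],0],
], squeeze=3)

```text
t: 12.43
position: [0.5388, -0.1593, 0.0188]
ee_rot: [-180.0, 0.0, -167.6]
contact_force: [0.2, 0.3, 0.4]
grip_width: 0.814
```

>>> servo_tool([
  [0.53,[0,0,0],0],
  [0.53,[0,0,0],0],
  [0.53,[0,0,0],0],
])

```text
t: 12.68
position: [0.5385, -0.1593, 0.0184]
ee_rot: [-180.0, 0.0, -167.6]
contact_force: [-1.0, -0.0, -0.1]
grip_width: 0.769
```

>>> servo_tool([
  [0.48,[0,0,0],0],
  [0.48,[0,0,0],0],
  [0.48,[0,0,0],0],
])

```text
t: 12.93
position: [0.5385, -0.1593, 0.0184]
ee_rot: [-180.0, -0.0, -167.6]
contact_force: [0.2, -0.6, -0.4]
grip_width: 0.744
```

>>> servo_tool([
  [0.43,[0,0,0],0],
  [0.43,[0,0,0],0],
  [0.43,[0,0,0],0],
])

```text
t: 13.18
position: [0.5385, -0.1597, 0.0184]
ee_rot: [-180.0, -0.0, -167.6]
contact_force: [-0.7, -2.7, -0.2]
grip_width: 0.722
```

The tool feels −y force, so the −y handle was touched first. I'll shift 1 mm toward −y and continue.

>>> servo_tool([
  [0.43,[0,-0.05,0],0],
  [0.43,[0,0,0],0],
  [0.43,[0,0,0],0],
])

```text
t: 13.43
position: [0.5385, -0.1598, 0.0183]
ee_rot: [180.0, -0.0, -167.6]
contact_force: [-2.1, 1.4, 1.8]
grip_width: 0.722
```

>>> servo_tool([
  [0.38,[0,0,0],0],
  [0.38,[0,0,0],0],
  [0.38,[0,0,0],0],
  [0.38,[0,0,0],0],
])

```text
t: 13.77
position: [0.5385, -0.1599, 0.0183]
ee_rot: [180.0, -0.0, -167.6]
contact_force: [-1.5, 2.3, 2.2]
grip_width: 0.723
```

Both handles now stop the fingers at 62.8 mm with 3 N. By geometry, snap-over (0.13 rad) comes at an opening of about 41.5 mm and the end stop at about 36.7 mm. I'll step the opening target down with a moderate force limit.

>>> servo_tool([
  [0.38,[0,0.02,0],0],
  [0.38,[0,0,0],0],
  [0.34,[0,0,0],0],
  [0.34,[0,0,0],0],
  [0.34,[0,0,0],0],
], squeeze=8)

```text
t: 14.18
position: [0.5382, -0.1599, 0.0182]
ee_rot: [180.0, -0.0, -167.6]
contact_force: [-4.6, 1.8, 2.4]
grip_width: 0.671
```

>>> servo_tool([
  [0.3,[0,0,0],0],
  [0.3,[0,0,0],0],
  [0.3,[0,0,0],0],
])

```text
t: 14.43
position: [0.538, -0.1599, 0.0182]
ee_rot: [180.0, -0.1, -167.6]
contact_force: [-6.1, 2.6, 2.7]
grip_width: 0.655
```

>>> servo_tool([
  [0.25,[0,0,0],0],
  [0.25,[0,0,0],0],
  [0.25,[0,0,0],0],
])

```text
t: 14.68
position: [0.5378, -0.16, 0.0181]
ee_rot: [180.0, -0.1, -167.6]
contact_force: [-6.1, 1.8, 3.4]
grip_width: 0.633
```

>>> servo_tool([
  [0.2,[0,0,0],0],
  [0.2,[0,0,0],0],
  [0.2,[0,0,0],0],
])

```text
t: 14.93
position: [0.5378, -0.16, 0.018]
ee_rot: [180.0, -0.1, -167.6]
contact_force: [-6.2, 2.1, 2.1]
grip_width: 0.607
```

>>> servo_tool([
  [0.15,[0,0,0],0],
  [0.15,[0,0,0],0],
  [0.15,[0,0,0],0],
])

```text
t: 15.18
position: [0.5377, -0.16, 0.018]
ee_rot: [180.0, -0.1, -167.6]
contact_force: [-6.1, 1.7, 1.6]
grip_width: 0.581
```

>>> servo_tool([
  [0.1,[0,0,0],0],
  [0.1,[0,0,0],0],
  [0.1,[0,0,0],0],
])

```text
t: 15.43
position: [0.5378, -0.1599, 0.0179]
ee_rot: [180.0, -0.1, -167.6]
contact_force: [-5.3, 1.8, 1.3]
grip_width: 0.552
```

>>> servo_tool([
  [0.05,[0,0,0],0],
  [0.05,[0,0,0],0],
  [0.05,[0,0,0],0],
])

```text
t: 15.68
position: [0.5382, -0.1599, 0.018]
ee_rot: [180.0, -0.0, -167.6]
contact_force: [-4.7, 2.6, 0.0]
grip_width: 0.525
```

The resistance is past its peak and falling. I'll take finer steps.

>>> servo_tool([
  [0.02,[0,0,0],0],
  [0.02,[0,0,0],0],
  [0.02,[0,0,0],0],
])

```text
t: 15.93
position: [0.5388, -0.1597, 0.0183]
ee_rot: [180.0, 0.0, -167.6]
contact_force: [-2.3, 2.4, -2.0]
grip_width: 0.512
```

>>> servo_tool([
  [-0.01,[0,0,0],0],
  [-0.01,[0,0,0],0],
  [-0.01,[0,0,0],0],
])

```text
t: 16.18
position: [0.5391, -0.1598, 0.0185]
ee_rot: [-180.0, 0.0, -167.6]
contact_force: [-1.3, 2.3, -0.7]
grip_width: 0.492
```

>>> servo_tool([
  [-0.03,[0,0,0],0],
  [-0.03,[0,0,0],0],
  [-0.03,[0,0,0],0],
])

```text
t: 16.43
position: [0.5393, -0.1604, 0.0187]
ee_rot: [-179.9, 0.1, -167.6]
contact_force: [-0.5, -0.8, -1.3]
grip_width: 0.484
```

The force has dropped to zero and the arm has relaxed, so it seems to have snapped. I'll check with a picture before opening.

```bash
python3 - <<'E'
from h import *
st()
d=snap('wrist','w5.png')
u,v=map(int,proj(d,(.5385,-.16,.044),True));print(u,v)
a=cv2.imread('pics/w5.png')[v-110:v+90,u-100:u+100]
cv2.imwrite('pics/c5.png',cv2.resize(a,(600,600),interpolation=2))
E
```

```text
16.43 [ 0.5393 -0.1604  0.0187] [-1.7994e+02  7.0000e-02 -1.6762e+02] [-0.5 -0.8 -1.3] 42.1
320 329
```

View pics/c5.png

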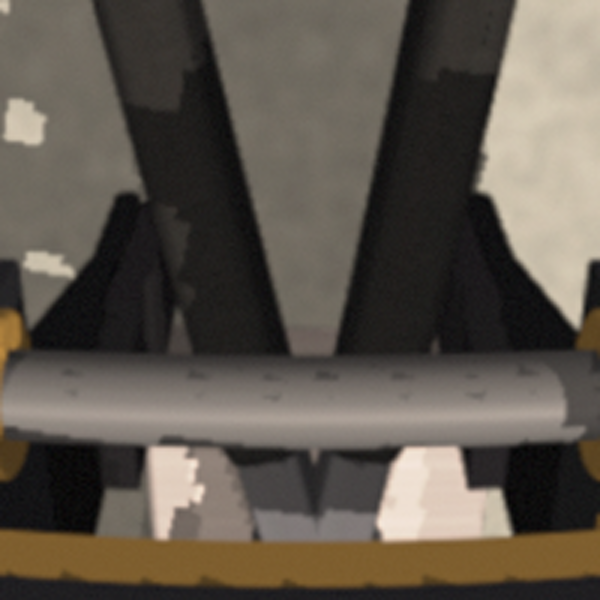

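```bash
python3 - <<'E'
from h import *
d=robot.get_image('wrist')
A=lambda a,b,z:onz(d,220+a/3-.33,219+b/3-.33,z,True)[:2]
yw=np.radians(12.4);R=np.array([[np.cos(yw),np.sin(yw)],[-np.sin(yw),np.cos(yw)]])
f=lambda p:R@(p-np.array([.6027,-.1428]))*1e3
for nm,p,q in[('Lin',(205,0),(290,350)),('Rin',(410,0),(338,350)),('Lout',(95,0),(185,310)),('Rout',(515,0),(482,160))]:
    P,Q=f(A(*p,.044)),f(A(*q,.044));print(nm,P.round(1),Q.round(1),np.degrees(np.arctan(abs((P-Q)[1]/(P-Q)[0]))).round(1))
st()
E
```

```text
Lin [-115.4  -15.9] [-63.4  -5.2] 11.6
Rin [-115.5   10.4] [-63.4   1.8] 9.4
Lout [-115.5  -30.2] [-70.  -20.1] 12.5
Rout [-115.6   24. ] [-93.3  20.8] 8.2
16.53 [ 0.5393 -0.1606  0.0188] [-1.7993e+02  7.0000e-02 -1.6762e+02] [ 0.1  0.7 -0.5] 42.1
```

The picture shows the handles nearly parallel with the pads, at about 0.12 to 0.14 rad, so it's ambiguous. With the limit at 3 N (at most about 30 N on the jaws, even when stopped), I'll step a little further.

>>> servo_tool([
  [-0.03,[0,0,0],0],
  [-0.05,[0,0,0],0],
  [-0.05,[0,0,0],0],
  [-0.05,[0,0,0],0],
], squeeze=3)

```text
t: 16.87
position: [0.5387, -0.16, 0.0185]
ee_rot: [-180.0, 0.0, -167.6]
contact_force: [-0.7, 0.1, 0.7]
grip_width: 0.479
```

>>> servo_tool([
  [-0.07,[0,0,0],0],
  [-0.07,[0,0,0],0],
  [-0.07,[0,0,0],0],
])

```text
t: 17.12
position: [0.5387, -0.1599, 0.0184]
ee_rot: [-180.0, 0.0, -167.6]
contact_force: [-0.4, 0.3, 0.6]
grip_width: 0.468
```

No resistance. I'll ease off and look at whether the handles stay shut.

>>> servo_tool([
  [0.05,[0,0,0],0],
  [0.2,[0,0,0],0],
  [0.4,[0,0,0],0],
  [0.6,[0,0,0],0],
  [0.6,[0,0,0],0],
  [0.6,[0,0,0],0],
  [0.6,[0,0,0],0],
])

```text
t: 17.7
position: [0.5386, -0.1599, 0.0184]
ee_rot: [-180.0, -0.0, -167.6]
contact_force: [0.2, 0.0, -0.0]
grip_width: 0.785
```

```bash
python3 - <<'E'
from h import *
st()
d=snap('wrist','w6.png');s=snap('side','s6.png')
u,v=map(int,proj(d,(.5385,-.16,.044),True));print(u,v)
a=cv2.resize(cv2.imread('pics/w6.png')[v-150:v+50,u-90:u+90],(540,600),interpolation=2)
u2,v2=map(int,proj(s,(.62,-.1316,.05)))
b=cv2.resize(cv2.imread('pics/s6.png')[v2-35:v2+45,u2-30:u2+22],(260,400),interpolation=2)
m=np.zeros((600,800,3),np.uint8);m[:,:540]=a;m[:400,540:]=b;cv2.imwrite('pics/c6.png',m)
E
```

```text
17.7 [ 0.5386 -0.1599  0.0184] [-180.    -0.  -167.6] [ 0.2  0.  -0. ] 68.3
319 331
```

View pics/c6.png

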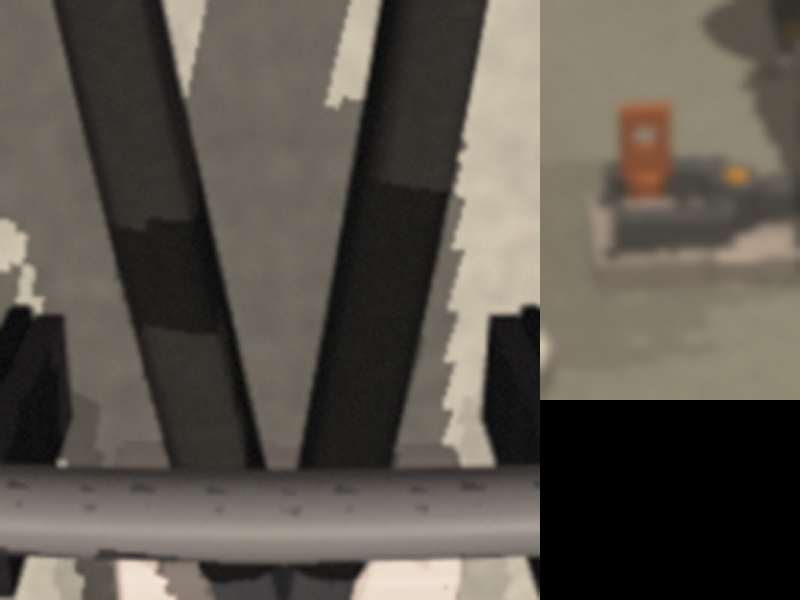

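The handles stayed shut, well clear of the opened pads, and the lug stands upright between the jaws. I'll lift the gripper away.

>>> servo_tool([
  [0.6,[0,0,-0.3],0],
  [0.6,[0,0,-0.7],0],
  [0.6,[0,0,-1],0],
  [0.6,[0,0,-1],0],
  [0.6,[0,0,-1],0],
  [0.6,[0,0,-1],0],
  [0.6,[0,0,-0.7],0],
  [0.6,[0,0,-0.3],0],
])

```text
t: 18.47
position: [0.5397, -0.1603, 0.1411]
ee_rot: [-179.9, 0.2, -167.6]
contact_force: [-0.1, -0.0, 0.8]
grip_width: 0.801
```

>>> servo_tool([
  [0.6,[0.5,0,-0.5],0],
  [0.6,[0.7,0,-0.5],0],
  [0.6,[0.5,0,-0.3],0],
  [0.6,[0.2,0,0],0],
  [0.6,[0,0,0],0],
  [0.6,[0,0,0],0],
])

```text
t: 18.97
position: [0.5015, -0.1677, 0.1639]
ee_rot: [180.0, -0.0, -167.6]
contact_force: [-0.2, -0.4, 0.1]
grip_width: 0.798
```

```bash
python3 - <<'E'
from h import *
st()
d=snap('wrist','w7.png');s=snap('side','s7.png')
u,v=map(int,proj(d,(.60,-.143,.044),True));print(u,v)
v0=max(0,min(v-110,480-200))
a=cv2.resize(cv2.imread('pics/w7.png')[v0:v0+200,u-90:u+90],(540,600),interpolation=2)
u2,v2=map(int,proj(s,(.63,-.1316,.05)))
b=cv2.resize(cv2.imread('pics/s7.png')[v2-35:v2+45,u2-26:u2+26],(260,400),interpolation=2)
m=np.zeros((600,800,3),np.uint8);m[:,:540]=a;m[:400,540:]=b;cv2.imwrite('pics/c7.png',m)
E
```

```text
18.97 [ 0.5015 -0.1677  0.1639] [ 1.7998e+02 -1.0000e-02 -1.6760e+02] [-0.2 -0.4  0.1] 69.5
323 342
```

View pics/c7.png

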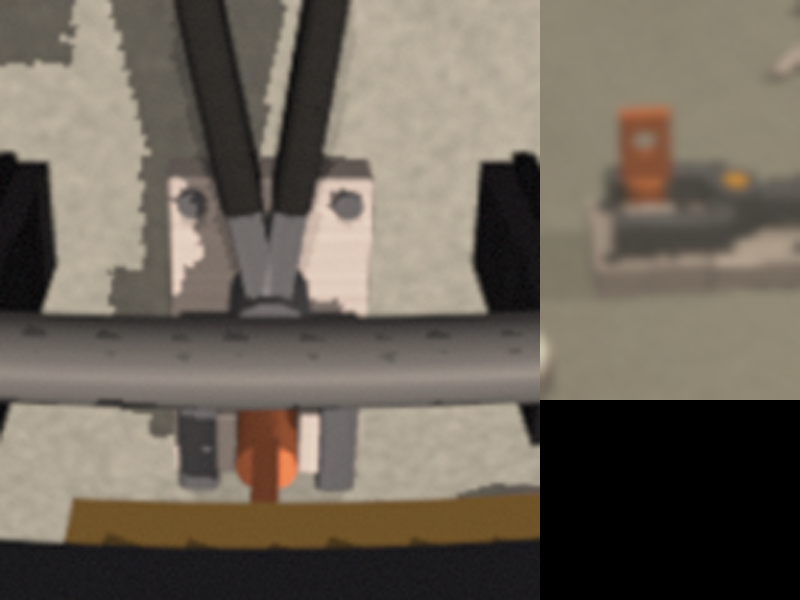

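The jaws are now parallel and sit against the barrel on both sides, the handles are shut, the lug is upright and the gripper is clear. I'll hand in.

```bash
python3 -c "
from cell import robot
print(robot.hand_in())"
```

```text
the job is handed in; nothing more can be done
None
```

I took the large lug from the case's middle hole, stood it in the nest until it bottomed, let it go and squeezed the handles over their peak. I then eased off, lifted the gripper clear and handed the job in at about 19 s; `hand_in()` reported no verdict.

- **Seating:** the lug bottomed about 1 mm off the expected height, with the upward force reaching about 9.5 N. It stood upright after release.
- **Clamping:** I stepped the opening down under an 8 N limit. The resistance peaked and fell to zero at about 42 mm opening, and the last small steps, under a 3 N limit, met no resistance.
- **Last pictures:** the handles stayed shut after I let go, the jaws sat against the barrel on both sides, and the lug stood upright with the robot touching nothing.
- **Where checks disagreed:** a picture taken just before I eased off put the handles at 0.12 to 0.14 rad, short of the 0.16 rad stop. The later pictures show the handles staying shut, so I took it as snapped over.
- **Not checked:** I could not measure the jaw force directly. I did not re-measure the small lug, ferrule, dial, strip and horn afterwards; none should have been touched.

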